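# Find the loose bolt on the desk rail and hold its cap open

## Robot

A 6-joint arm with a two-finger parallel gripper is mounted at the origin on the work surface. World frame = base frame: x ahead of the robot, y to its left, z up, the work surface at z = 0. Lengths are in mm, angles in rad, forces in N, time in s.
With the tool pointing down it reaches from about 300 to 775 mm from the base axis. Payload 14.6 kg.
Tool frame: the origin (TCP) lies on the centre line of the jaws, within the pads' length; the fingertips stand 19 mm ahead of it and the grasp point (between the pads) is the TCP (bot.tip_reach is the distance from the TCP to the fingertips, in mm); y points along the fingers, x is the direction in which the jaws open and shut, and the axes are right-handed (so a half turn about y gives the same grasp; the last joint's range is limited). The gripper opens to 85 mm and grips with 20 to 120 N. Pads are 22 mm wide; open, the fingers measure 114 mm over their backs; the gripper's body (76 mm by 85 mm) begins 54 mm behind the grasp point. The pads swing forward as they close: fully open they stand 13 mm farther back than shut.
Start: joints at [-1.191, 0.3, 1.521, -0, 1.321, -0.067], TCP at [237.637, -496.002, 225.581] pointing down, gripper open.
Joint ranges: [-3.03, 3.03], [-0.79, 2.21], [0.23, 2.52], [-1.04, 4.18], [0, 3.07], [-2.55, 2.55]. Speed limits (rad/s): [2.22, 2.22, 2.57, 3.14, 3.14, 3.14].

## Interface

Orientations are given as a unit quaternion [w, x, y, z].
In Python, from rig import bot gives the robot as it stands. Calls block until the motion is done:
- bot.move_to(position, orientation): joint-space move of the TCP to a pose.
- bot.servo_line(position, attitude=None, speed=150, until_force=None): straight line of the TCP; attitude=None keeps the orientation; speed is the mean speed in mm/s. With until_force (N) it stops when the force on the tool has changed by that much, and returns True; else False.
- bot.move_joints(angles): joint-space move.
- bot.move_gripper(opening, grip_force=None): finger opening in mm; grip_force is the grip in N (None keeps the last); returns when the fingers have stopped.
- bot.dwell(seconds).
- bot.ik(position, orientation): joint angles nearest the present ones, or None.
- bot.read_state(): the state.
- bot.read_camera(name): name is "side" or "top"; returns a dict with "image" (400x640x3 uint8, blue, green, red), "depth" (400x640 float32, mm along the optical axis (not along the pixel's ray), 0 where there is no reading), "fovy" (degrees; the focal length in pixels is half the picture's height over the tangent of half this angle, whatever the lens; pixels are square), "cx", "cy" (the principal point, pixels), "eye" and "attitude" of the camera in the world. Camera axes: x right, y down, z forward; pixel columns grow to the right and rows downward; lengths in mm; the calibration is good to about 2 mm. A picture is of the moment at which its call begins.
A pose or a line that the arm cannot do raises bot.MotionError and nothing moves.
- bot.finish_job(): hands the job in, once; it reports no verdict.
The state is a dict: "clock": time; "joint_positions": joint angles; "qvel": joint speeds; "effort": joint torques, N m; "ee_pos": TCP position; "tool_rot": TCP orientation; "ft_force": force on the tool from outside, world axes, zero at the start; "moment": the same for the moment, N m; "grip_width": finger opening in mm.
Only numpy, scipy, OpenCV 4.12 (cv2) and the standard library are available. Lean on these libraries where they do the work, as an engineer would, in place of code of your own. Each camera call takes 0.05 s, during which the arm holds its last target.

## Task

With the stylus from its stand, first press the recessed lock button of the desk's hand controller fully in, then tap the bolts of the rail with its tip, firmly through the windows of their shut caps, until you find the loose one, the one that sinks. Put the stylus back upright in its stand and let it go, then grip the tab of the loose bolt's cap, lift the cap to about 45 degrees or more, and finish while holding it there. Keep the caps of the other bolts shut and do not shift the other things on the desk.

Things in the scene. Friction and masses are not known exactly. Their poses are not given: they have to be found in the camera images.
- rail: fixed dark steel rail, 80 (x) x 240 (y) x 35 mm high, origin under its centre; bolts at x = 0, y = 70, 0, -70 mm. Each is under a white flip cap (plate 4 mm thick, 40 wide, 66 long, top 51 mm above the desk) with a 20 mm square window above the bolt and an upright tab at its front (-x) end. Bolts look alike; which one is loose varies and cannot be seen
- bolt1_top (a point): centre of the top face of the left (+y) bolt's steel head (19 mm across), 41 mm above the desk and 10 mm below the top of its cap's window until it is tapped in; it moves with the bolt
- bolt1 (a joint): how far that bolt has sunk (m), 0 at the start. A tight bolt gives less than 1 mm however it is tapped; the loose one slides down 5 mm against a steady 2 N of friction and stays down
- cap1_angle (a joint): angle (rad) by which the flip cap over bolt 1 is open: 0 shut, 1.25 fully open (stop). Its hinge line runs along the rail's y at 32 mm behind the bolt (rail x = +32 mm), 47 mm above the desk; the front goes up. It is weakly sprung and falls shut when let go
- cap1: the left (+y) flip cap. Origin on its hinge line, 32 mm behind (+x of) the bolt and 47 mm above the desk; axes like the rail's when shut. The centre of its upright grip tab is at x = -55, z = +17 mm; the tab is 22 (x) x 10 (y, thickness) x 26 mm high, standing on the plate, whose top is at z = +4 mm; 60 mm free to the next tab
- bolt2_top (a point): centre of the top face of the middle bolt's steel head (19 mm across), 41 mm above the desk and 10 mm below the top of its cap's window until it is tapped in; it moves with the bolt
- bolt2 (a joint): how far that bolt has sunk (m), 0 at the start. A tight bolt gives less than 1 mm however it is tapped; the loose one slides down 5 mm against a steady 2 N of friction and stays down
- cap2_angle (a joint): angle (rad) by which the flip cap over bolt 2 is open: 0 shut, 1.25 fully open (stop). Its hinge line runs along the rail's y at 32 mm behind the bolt (rail x = +32 mm), 47 mm above the desk; the front goes up. It is weakly sprung and falls shut when let go
- cap2: the middle flip cap. Origin on its hinge line, 32 mm behind (+x of) the bolt and 47 mm above the desk; axes like the rail's when shut. The centre of its upright grip tab is at x = -55, z = +17 mm; the tab is 22 (x) x 10 (y, thickness) x 26 mm high, standing on the plate, whose top is at z = +4 mm; 60 mm free to the next tab
- bolt3_top (a point): centre of the top face of the right (-y) bolt's steel head (19 mm across), 41 mm above the desk and 10 mm below the top of its cap's window until it is tapped in; it moves with the bolt
- bolt3 (a joint): how far that bolt has sunk (m), 0 at the start. A tight bolt gives less than 1 mm however it is tapped; the loose one slides down 5 mm against a steady 2 N of friction and stays down
- cap3_angle (a joint): angle (rad) by which the flip cap over bolt 3 is open: 0 shut, 1.25 fully open (stop). Its hinge line runs along the rail's y at 32 mm behind the bolt (rail x = +32 mm), 47 mm above the desk; the front goes up. It is weakly sprung and falls shut when let go
- cap3: the right (-y) flip cap. Origin on its hinge line, 32 mm behind (+x of) the bolt and 47 mm above the desk; axes like the rail's when shut. The centre of its upright grip tab is at x = -55, z = +17 mm; the tab is 22 (x) x 10 (y, thickness) x 26 mm high, standing on the plate, whose top is at z = +4 mm; 60 mm free to the next tab
- controller: black desk hand controller, fixed, 60 (x) x 130 (y) x 28 mm high, origin at the centre of its underside; four flat grey dots on top are not buttons that matter. The lock button sits in a 15 mm square well at y = -45 mm
- lock_top (a point): centre of the top of the grey lock button, 12 mm across, 24 mm above the desk, 4 mm below the controller's top face, at the bottom of its well
- lock (a joint): how far the lock button is pressed (m): 0 out, 0.004 fully in, which takes 4 N; springs back
- stylus: the stylus, upright in its stand: origin at its lower tip, z up along it. Steel shank 9 mm thick (6 mm in the lowest 20), black collar 26 mm across from 60 to 64 mm above the tip, black round grip 14 mm thick from 64 to 114 mm; about 60 g. At home the collar rests on the stand's top and the tip is 10 mm above the desk
- stand: aluminium stand of the stylus, fixed block 50 x 50 x 70 mm high, origin at the centre of its underside; a 14 mm round bore, chamfered, 66 mm deep, in the middle of its top. It and the controller may stand on either side of the rail
- mug: white mug, 76 mm across, 90 mm high, bystander, origin under its centre
- tape: roll of clear tape lying flat, 70 mm across, 18 mm high, bystander, origin under its centre
- eraser: grey eraser 22 x 50 x 13 mm, bystander, origin under its centre
- marker: yellow marker with black cap lying down, 120 mm long, 15 mm high, bystander, origin under the middle of its barrel
- stapler: black stapler 140 x 36 x 43 mm, bystander, origin under its centre
- wrench: small bent key of dark steel, 100 mm long, 8 mm high, bystander, origin under the middle of its long arm
Mind the look-alikes: they are no part of the job. What is shaped like the stylus but orange is not meant.

How it is judged (in metres and radians):
On the way, in this order (a step that is already met when the one before it is completed fails the run):
1. the lock button is pressed in at least 3 mm by the stylus (value of joint lock above 0.003 m and contact force between stylus and controller above 0.5 N), for 0.1 s.
2. the stylus presses on the rail's bolts and the loose bolt has sunk at least 3 mm, all caps shut (value of joint any of bolt1, bolt2, bolt3 above 0.003 m and contact force between stylus and rail above 0.5 N and value of joint each of cap1_angle, cap2_angle, cap3_angle below 0.15 rad), for 0.05 s.
3. the stylus stands in its stand and is let go (horizontal distance between stylus and stand below 0.008 m and height (world z) of stylus below 0.014 m and angle between stylus's own z axis and vertical below 0.15 rad and contact force between the fingers and stylus below 0.1 N), for 0.2 s.
4. the loose bolt's cap is open at least 0.6 rad (((value of joint bolt1 above 0.003 m and value of joint cap1_angle above 0.6 rad) or (value of joint bolt2 above 0.003 m and value of joint cap2_angle above 0.6 rad) or (value of joint bolt3 above 0.003 m and value of joint cap3_angle above 0.6 rad))), for 0.2 s.
At the end, for the whole second after the job is handed in: the sunken bolt's cap (sunk over 3 mm) is held still, open over 0.6 rad, fingers on it (over 0.5 N); other caps below 0.15 rad; stylus free in its stand (within 8 mm, tip below 14 mm, tilt below 0.15 rad); bystanders within 30 mm of their places (all of step 3 and ((value of joint bolt1 above 0.003 m and value of joint cap1_angle above 0.6 rad and contact force between the fingers and cap1 above 0.5 N and velocity of joint cap1_angle between -0.1 and 0.1 rad/s and value of joint each of cap2_angle, cap3_angle below 0.15 rad) or (value of joint bolt2 above 0.003 m and value of joint cap2_angle above 0.6 rad and contact force between the fingers and cap2 above 0.5 N and velocity of joint cap2_angle between -0.1 and 0.1 rad/s and value of joint each of cap1_angle, cap3_angle below 0.15 rad) or (value of joint bolt3 above 0.003 m and value of joint cap3_angle above 0.6 rad and contact force between the fingers and cap3 above 0.5 N and velocity of joint cap3_angle between -0.1 and 0.1 rad/s and value of joint each of cap1_angle, cap2_angle below 0.15 rad)) and distance of each of mug, tape, eraser, marker, stapler, wrench from where it was at the start of the episode below 0.03 m); the arm keeps its last pose, push and grip.
It fails at once if a cap is opened (over 0.3 rad) whose bolt has not been found loose ((value of joint cap1_angle above 0.3 rad and value of joint bolt1 below 0.002 m) or (value of joint cap2_angle above 0.3 rad and value of joint bolt2 below 0.002 m) or (value of joint cap3_angle above 0.3 rad and value of joint bolt3 below 0.002 m)).
It fails at once if a bystander is shifted by more than 30 mm (distance of any of mug, tape, eraser, marker, stapler, wrench from where it was at the start of the episode above 0.03 m).
It also fails if it takes over 64 s, if anything falls off the work surface, if the arm or the gripper's body presses on something with over 40 N, if the wrist force passes 120 N, or if a joint passes its speed limit or range.

## Working session

There is one attempt and no reset: what is moved stays moved. The work goes in short steps, each a Python script; the robot and the scene stay as the last script left them, time stands still between calls to the robot, and variables do not carry over. Pictures are saved under pics/ and viewed, and the job is handed in when it is done.

```bash
ls; mkdir -p pics; python3 - <<'E'
from rig import bot
import cv2,numpy as np
for n in("top","side"):
    c=bot.read_camera(n); cv2.imwrite(f"pics/{n}0.png",c["image"]); np.savez(f"{n}0.npz",**{k:np.array(v) for k,v in c.items()})
    print(n,{k:v for k,v in c.items() if k not in("image","depth")},c["depth"].min(),c["depth"].max())
print(bot.read_state())
E
```

```text
pics
top {'fovy': 48.991383526252164, 'cx': 321.17168910540664, 'cy': 193.54540609756674, 'eye': array([ 336.90584671,   47.13836192, 1102.53291676]), 'attitude': array([ 0.08042408, -0.70168968,  0.70347353, -0.07930041])} 0.0 2113.8457
side {'fovy': 47.85772989965374, 'cx': 319.27896318513973, 'cy': 200.58745073241812, 'eye': array([ 493.41881151, 1000.77430872,  736.36888085]), 'attitude': array([ 0.01889677, -0.04404701,  0.88791831, -0.45749737])} 0.0 3400.6555
{'clock': 0.1, 'joint_positions': array([-1.19060255e+00,  3.00426223e-01,  1.52149902e+00, -4.19735570e-06,
        1.32071643e+00, -6.66092727e-02]), 'qvel': array([ 5.36630079e-04, -5.16549534e-04, -1.88741602e-03, -4.46840613e-05,
       -5.21171258e-04, -2.89049816e-04]), 'effort': array([ 3.24976863e-04, -5.44379103e+01, -3.62372839e+01, -1.40478446e-04,
        3.03510875e-03, -5.83168926e-06]), 'ee_pos': array([ 237.55976873, -495.81538874,  225.08065118]), 'tool_rot': array([ 0.59856573, -0.59813188,  0.37710127, -0.3764996 ]), 'ft_force': array([-1.36413438, -0.09931585, -0.03089027]), 'moment': array([ 0.02593305, -0.03910873,  0.03487237]), 'grip_width': 85.17609051864807}
```

View pics/top0.png

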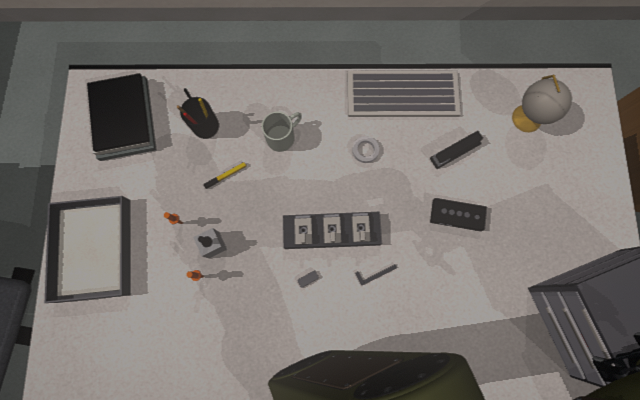

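View pics/side0.png

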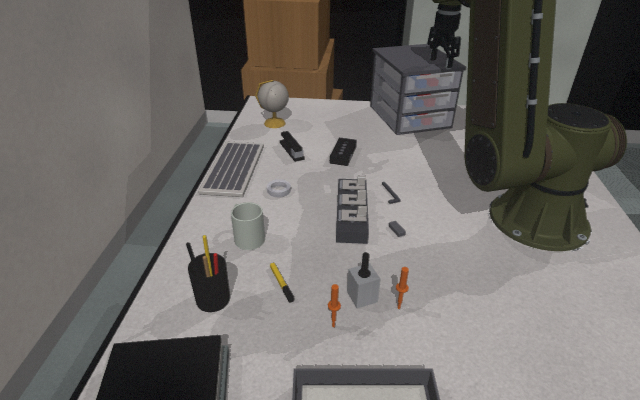

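```bash
cat > h.py <<'E'
import numpy as np,cv2
from scipy.spatial.transform import Rotation as R
def load(n):
    d=np.load(n+".npz"); return {k:d[k] for k in d}
def cam(c):
    f=200/np.tan(np.radians(float(c["fovy"]))/2); q=np.array(c["attitude"])
    return f,R.from_quat(q[[1,2,3,0]]).as_matrix(),np.array(c["eye"])
def onplane(c,u,v,z):
    f,M,e=cam(c); d=M@np.array([(u-c["cx"])/f,(v-c["cy"])/f,1]); return e+d*(z-e[2])/d[2]
def proj(c,p):
    f,M,e=cam(c); q=M.T@(np.array(p)-e); return np.array([c["cx"]+f*q[0]/q[2],c["cy"]+f*q[1]/q[2]])
E
python3 - <<'E'
from h import *
t=load("top0");s=load("side0")
def crop(im,x,y,w,h,k): return cv2.resize(im[y:y+h,x:x+w],None,fx=k,fy=k,interpolation=cv2.INTER_CUBIC)
a=crop(t["image"],270,195,130,100,6); b=crop(t["image"],150,190,120,100,6)
cc=crop(t["image"],420,180,80,70,8)
for n,i in(("a",a),("b",b),("c",cc),("d",crop(s["image"],320,130,100,120,5)),("e",crop(s["image"],310,240,110,100,6))): cv2.imwrite(f"pics/{n}.png",np.clip(i.astype(float)*1.5,0,255))
E
```

```text
[ WARN:0@0.566] global loadsave.cpp:1063 imwrite_ Unsupported depth image for selected encoder is fallbacked to CV_8U.
```

View pics/a.png

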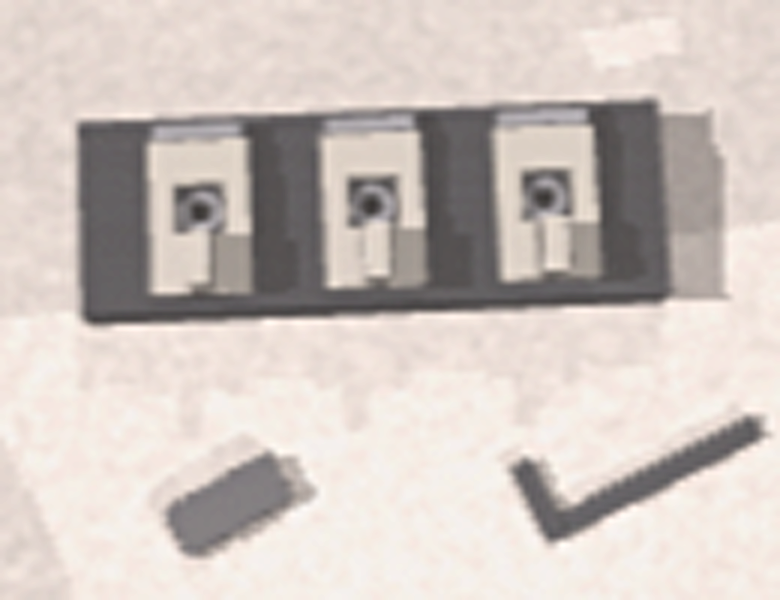

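View pics/b.png

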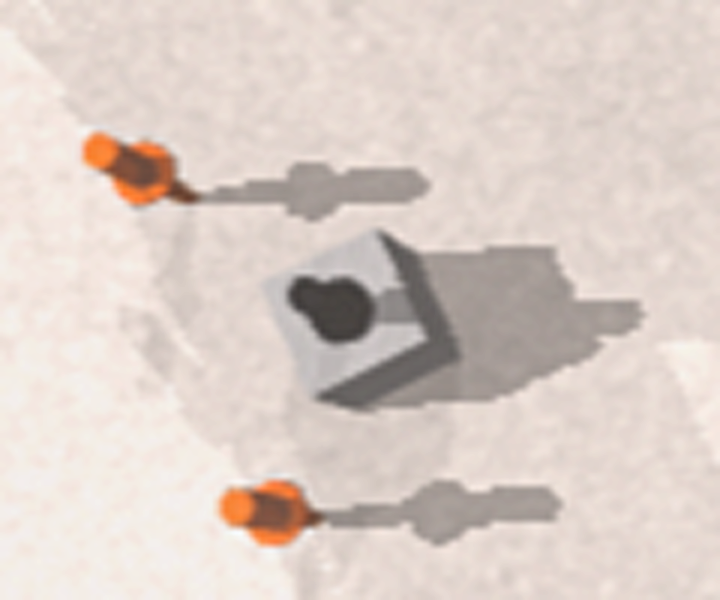

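View pics/c.png

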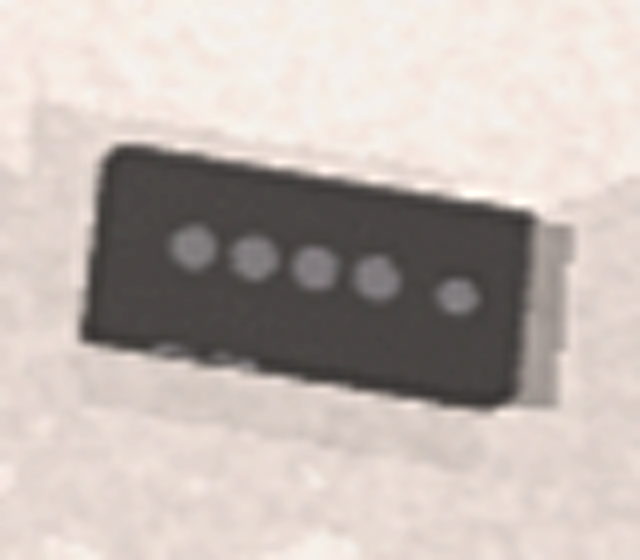

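View pics/d.png

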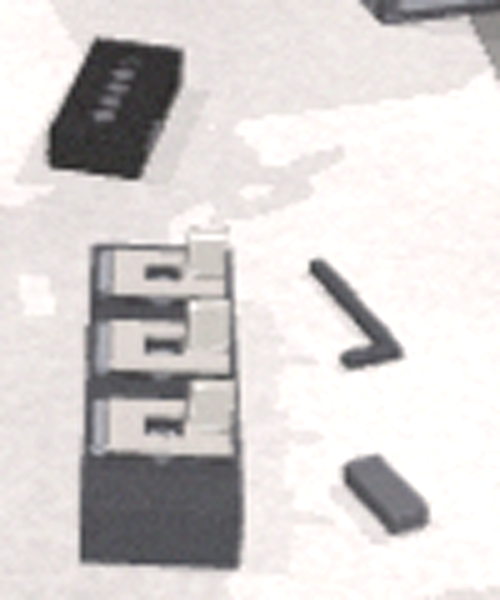

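View pics/e.png

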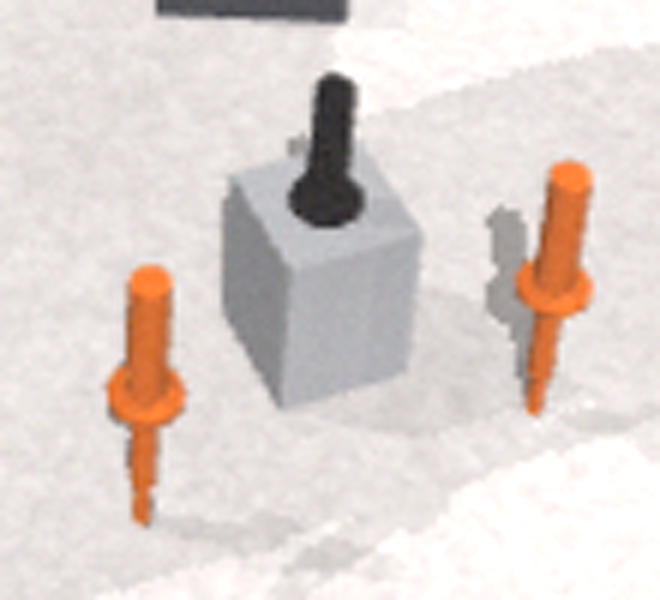

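```bash
python3 - <<'E'
from h import *
np.set_printoptions(precision=1,suppress=True)
t=load("top0");s=load("side0")
def P(x,y,k,ox,oy,z,c=t): return onplane(c,(x+.5)/k-.5+ox,(y+.5)/k-.5+oy,z)
print("heads",[P(*p,6,270,195,41) for p in((201,209),(372,204),(546,198))])
print("lock",P(457,297,8,420,180,24)); 
print("dots",[P(*p,8,420,180,28) for p in((193,247),(254,257),(315,268),(377,278))])
print("ctrl corners",[P(*p,8,420,180,28) for p in((107,147),(535,213),(82,340),(516,408))])
print("grip top",P(305,293,6,150,190,124),"collar",P(343,309,6,150,190,74))
print("stand top corners",[P(*p,6,150,190,70) for p in((262,283),(378,230),(430,345),(317,398))])
print("rail top corners",[P(*p,6,270,195,35) for p in((78,123),(656,100),(668,298),(86,317))])
# side
print("S heads-window",[P(*p,5,320,130,51,s) for p in((163,272),(165,345),(165,426))])
print("S dots",[P(*p,5,320,130,28,s) for p in((126,67),(104,115))])
print("S collar",P(327,200,6,310,240,74,s),"griptop",P(336,82,6,310,240,124,s))
# depth based stylus / side cylinder check
d=t["depth"];print(d[240-2:240+12,198:222])
E
```

```text
heads [array([491.8,  92.8,  41. ]), array([493.7,  23.4,  41. ]), array([496. , -47.3,  41. ])]
lock [ 525.1 -338.4   24. ]
dots [array([ 540.4, -256.2,   28. ]), array([ 537.2, -275. ,   28. ]), array([ 533.7, -293.7,   28. ]), array([ 530.5, -312.7,   28. ])]
ctrl corners [array([ 572.3, -231.4,   28. ]), array([ 550.9, -363.5,   28. ]), array([ 511.3, -220. ,   28. ]), array([ 489.7, -352.3,   28. ])]
grip top [460.1 318.7 124. ] collar [460.  317.3  74. ]
stand top corners [array([470.8, 350.9,  70. ]), array([491.8, 306.3,  70. ]), array([446.3, 283.5,  70. ]), array([425.8, 326.6,  70. ])]
rail top corners [array([528.5, 143.9,  35. ]), array([537.5, -94.1,  35. ]), array([455.9, -96.4,  35. ]), array([448.8, 139.3,  35. ])]
S heads-window [array([497.6, -44.3,  51. ]), array([494.1,  25.6,  51. ]), array([491.6,  96.2,  51. ])]
S dots [array([ 531. , -322.9,   28. ]), array([ 541.8, -257.2,   28. ])]
S collar [460.9 322.6  74. ] griptop [461.2 317.7 124. ]
[[ 979.5  982.1  982.3  979.8  980.3  981.7  984.2  997.4 1005.3 1026.9
  1031.2 1029.8 1032.4 1030.2 1037.  1034.7 1034.
[... 1627 characters left out ...]
 [1033.  1032.5 1032.9 1033.4 1034.2 1028.7 1032.2 1032.4 1030.3 1034.2
  1032.7 1033.9 1028.6 1031.  1027.9 1032.2 1032.7 1027.4 1031.7 1031.7
  1034.5 1039.3 1048.5 1051.8]
 [1096.3 1034.1 1029.5 1029.3 1028.7 1033.2 1026.7 1029.1 1031.5 1031.6
  1030.6 1031.7 1029.3 1031.2 1031.7 1029.2 1030.  1027.1 1039.7 1038.8
  1047.6 1053.9 1059.  1063.8]
 [1098.6 1030.1 1033.3 1032.3 1032.4 1028.8 1027.5 1029.5 1029.2 1029.9
  1028.6 1032.2 1030.3 1028.4 1029.5 1032.3 1035.4 1044.2 1050.2 1051.1
  1054.5 1062.4 1068.1 1074. ]
 [1099.  1099.4 1025.5 1029.8 1031.6 1031.  1030.  1030.2 1030.6 1031.2
  1030.1 1028.3 1026.2 1030.1 1031.8 1043.6 1045.1 1054.  1057.9 1060.2
  1069.5 1073.6 1083.  1087. ]]
```

```bash
cat >> h.py <<'E'
def quat(jaw_yaw,tilt=0,axis=(0,1,0)):
    # tool y down, tool x = jaw at yaw; tilt (rad) about world axis
    x=np.array([np.cos(jaw_yaw),np.sin(jaw_yaw),0]);y=np.array([0,0,-1.]);z=np.cross(x,y)
    M=np.stack([x,y,z],1); r=R.from_rotvec(tilt*np.array(axis,float))*R.from_matrix(M)
    q=r.as_quat(); return q[[3,0,1,2]]
E
python3 - <<'E'
from h import *
from rig import bot
np.set_printoptions(precision=2,suppress=True)
t=load("top0")
st=bot.read_state();q=st["tool_rot"];M=R.from_quat(q[[1,2,3,0]]).as_matrix();print(M)
for p in((190,197),(318,517)): print("orange",onplane(t,p[0]/6+150,p[1]/6+190,0))
for lab,pos in(("stand",(460.3,318.5,97)),("lock",(524.5,-337.3,110)),("b2",(494,24.5,130))):
    for yaw in np.radians([-90,-60,-30,0,30,60,90,120,150,180]):
        j=bot.ik(pos,quat(yaw)); print(lab,round(np.degrees(yaw)),None if j is None else j)
th=0.034
for b,(bx,by) in enumerate(((491.7,94.5),(494,24.5),(496.8,-45.8))):
  h=np.array([bx+32*np.cos(th),by+32*np.sin(th),47])
  for yaw in(np.pi/2+th,-np.pi/2+th):
    for t0 in(-40,-20,0):
      res=[]
      for a in(0,25,50):
        ax=(-np.sin(th),np.cos(th),0); rr=R.from_rotvec(np.radians(a)*np.array(ax))
        off=R.from_rotvec([0,0,th]).apply([-55,0,20])
        j=bot.ik(h+rr.apply(off),quat(yaw,np.radians(t0+a),ax)); res.append(None if j is None else j.round(2))
      print(b+1,round(yaw,2),t0,res)
E
```

```text
[[ 0.43 -0.    0.9 ]
 [-0.9   0.    0.43]
 [-0.   -1.    0.  ]]
orange [515.48 403.13   0.  ]
orange [382.09 341.17   0.  ]
stand -90 [ 0.54  0.46  1.62 -0.    1.06  2.11]
stand -60 [0.54 0.46 1.62 0.   1.06 1.59]
stand -30 [ 0.54  0.46  1.62 -0.    1.06  1.06]
stand 0 [ 0.54  0.46  1.62 -0.    1.06  0.54]
stand 30 [ 0.54  0.46  1.62 -0.    1.06  0.02]
stand 60 [ 0.54  0.46  1.62  0.    1.06 -0.51]
stand 90 [ 0.54  0.46  1.62 -0.    1.06 -1.03]
stand 120 [ 0.54  0.46  1.62 -0.    1.06 -1.55]
stand 150 [ 0.54  0.46  1.62 -0.    1.06 -2.08]
stand 180 None
lock -90 [-0.63  0.57  1.41 -0.    1.16  0.94]
lock -60 [-0.63  0.57  1.41  0.    1.16  0.42]
lock -30 [-0.63  0.57  1.41 -0.    1.16 -0.11]
lock 0 [-0.63  0.57  1.41 -0.    1.16 -0.63]
lock 30 [-0.63  0.57  1.41 -0.    1.16 -1.15]
lock 60 [-0.63  0.57  1.41  0.    1.16 -1.68]
lock 90 [-0.63  0.57  1.41 -0.    1.16 -2.2 ]
lock 120 None
lock 150 None
lock 180 [-0.63  0.57  1.41 -0.    1.16  2.51]
b2 -90 [-0.02  0.28  1.78 -0.    1.08  1.55]
b2 -60 [-0.02  0.28  1.78  0.    1.08  1.02]
b2 -30 [-0.02  0.28  1.78 -0.    1.08  0.5 ]
b2 0 [
[... 2330 characters left out ...]
0.12,  0.65,  1.4 , -0.08,  1.61, -1.71])]
3 1.6 0 [array([-0.17,  0.34,  1.88, -0.  ,  0.92, -1.78]), array([-0.13,  0.57,  1.53, -0.07,  1.47, -1.72]), array([-0.11,  0.85,  1.18, -0.12,  1.97, -1.71])]
3 -1.54 -40 [array([-0.28,  0.18,  2.31,  1.66,  0.2 , -0.34]), array([-0.2 ,  0.22,  2.  ,  0.1 ,  0.66,  1.27]), array([-0.15,  0.45,  1.64, -0.03,  1.23,  1.41])]
3 -1.54 -20 [array([-0.22,  0.21,  2.11,  0.18,  0.49,  1.17]), array([-0.16,  0.38,  1.77, -0.02,  1.08,  1.39]), array([-0.12,  0.65,  1.4 , -0.08,  1.61,  1.43])]
3 -1.54 0 [array([-0.17,  0.34,  1.88, -0.  ,  0.92,  1.36]), array([-0.13,  0.57,  1.53, -0.07,  1.47,  1.43]), array([-0.11,  0.85,  1.18, -0.12,  1.97,  1.43])]
```

```bash
python3 - <<'E'
from h import *
from rig import bot
np.set_printoptions(precision=2,suppress=True)
Q=quat(np.radians(-70))
p=bot.read_state()["ee_pos"]
bot.servo_line(p+[0,0,50])
bot.move_to([460.3,318.5,200],Q)
bot.move_gripper(50,40)
print(bot.tip_reach,bot.read_state()["clock"])
bot.servo_line([460.3,318.5,135],speed=120)
for n in("top","side"):
    c=bot.read_camera(n); i=c["image"]; x,y=(130,150) if n=="top" else (280,180)
    cv2.imwrite(f"pics/{n}1.png",cv2.convertScaleAbs(cv2.resize(i[y:y+150,x:x+170],None,fx=4,fy=4,interpolation=cv2.INTER_CUBIC),alpha=1.5))
print(bot.read_state()["ee_pos"],bot.read_state()["grip_width"],bot.read_state()["clock"])
E
```

```text
19.0 4.0
[460.69 318.72 135.97] 49.874815833307466 4.7917
```

View pics/side1.png

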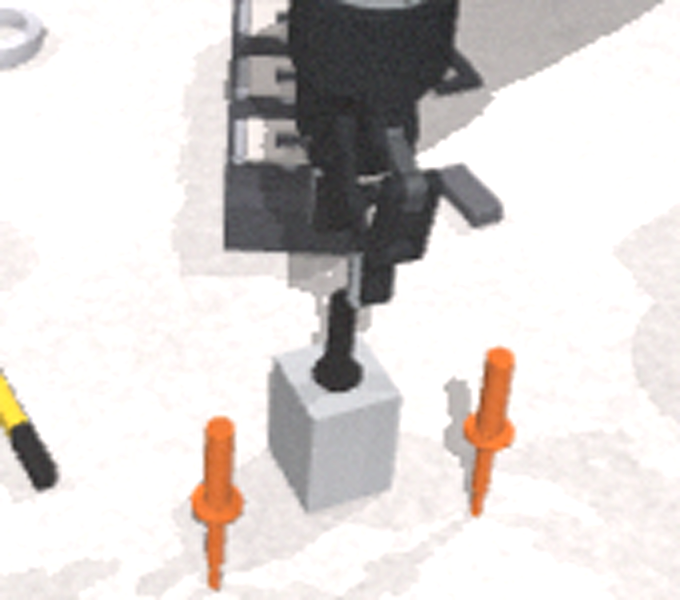

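View pics/top1.png

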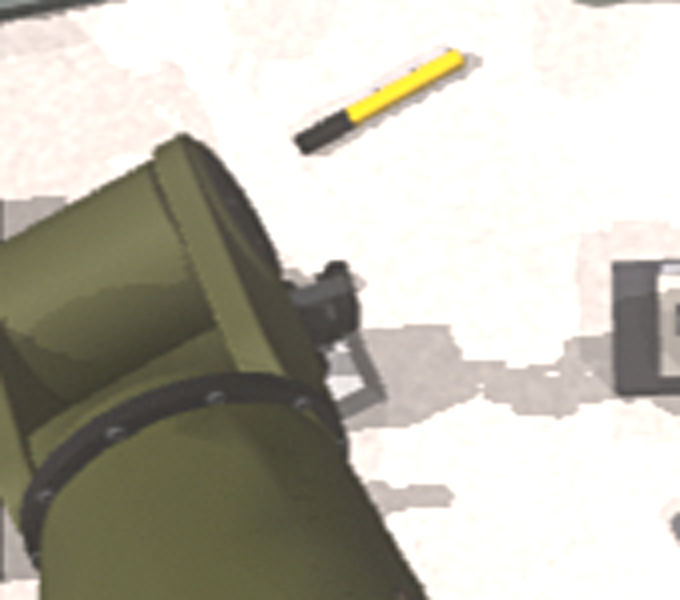

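```bash
python3 - <<'E'
from h import *
from rig import bot
np.set_printoptions(precision=2,suppress=True)
r=bot.servo_line([460.3,318.5,98],speed=100,until_force=8); print(r)
bot.move_gripper(0,70); s=bot.read_state(); print(s["grip_width"],s["ee_pos"],s["ft_force"],s["clock"])
c=bot.read_camera("side"); i=c["image"]; x,y=(280,180)
cv2.imwrite("pics/side2.png",cv2.convertScaleAbs(cv2.resize(i[y:y+150,x:x+170],None,fx=4,fy=4,interpolation=cv2.INTER_CUBIC),alpha=1.5))
bot.servo_line([460.3,318.5,190],speed=150); s=bot.read_state(); print(s["grip_width"],s["ee_pos"],s["ft_force"],s["clock"])
c=bot.read_camera("side"); i=c["image"]; x,y=(280,140);np.savez("side3.npz",**{k:np.array(v) for k,v in c.items()})
cv2.imwrite("pics/side3.png",cv2.convertScaleAbs(cv2.resize(i[y:y+150,x:x+170],None,fx=4,fy=4,interpolation=cv2.INTER_CUBIC),alpha=1.5))
E
```

```text
False
11.214724267041907 [460.56 318.66  98.55] [-0.35  0.1   5.33] 5.75
11.30068626178268 [459.91 318.28 188.92] [-0.24 -0.73 -0.55] 6.5667
```

View pics/side2.png

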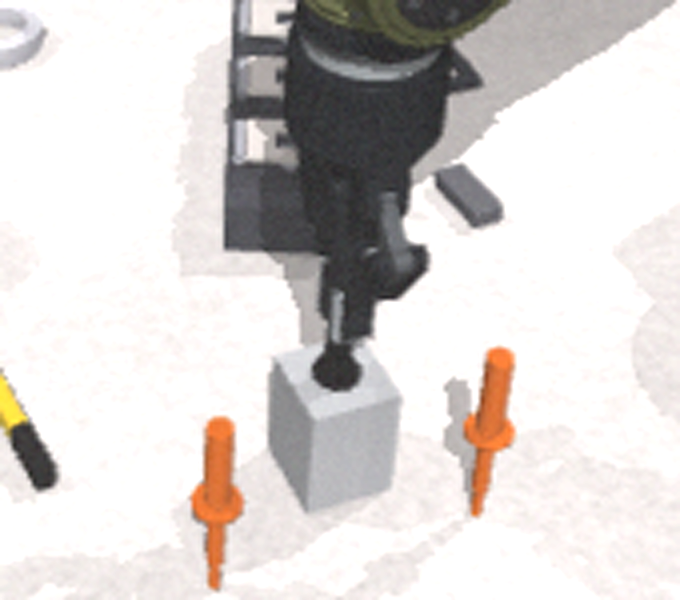

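View pics/side3.png

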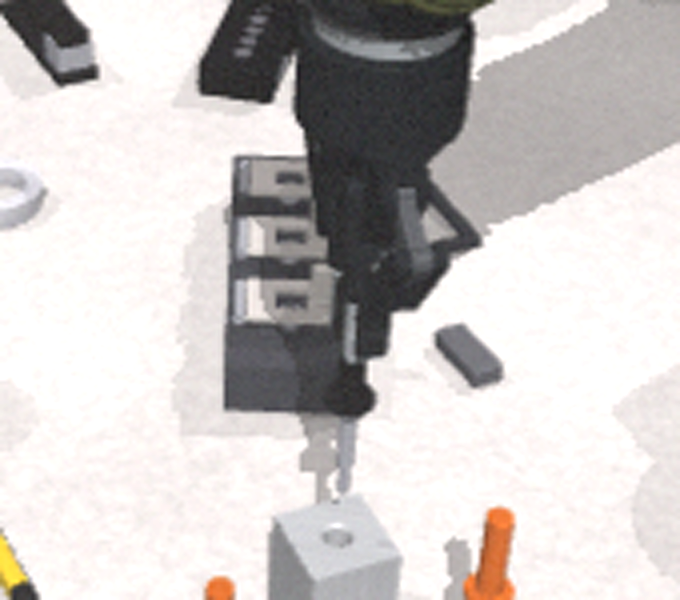

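```bash
python3 - <<'E'
from h import *
s=load("side3"); print(proj(s,(459.9,318.3,100.4)), proj(s,(459.9,318.3,160.4)),"bore",onplane(s,337.5/4+280,535/4+140,70))
print(proj(s,(525,-337,24)),proj(s,(494,24.5,51)))
i=s["image"][:, :]
c=i[110:180,320:380]; cv2.imwrite("pics/ctrl.png",cv2.convertScaleAbs(cv2.resize(c,None,fx=8,fy=8,interpolation=cv2.INTER_CUBIC),alpha=2.5))
E
```

```text
[365.4491702  262.13427372] [367.47220107 239.6886901 ] bore [460.08375099 320.90060613  70.        ]
[346.77018382 142.15085769] [352.63762576 198.35838865]
```

View pics/ctrl.png

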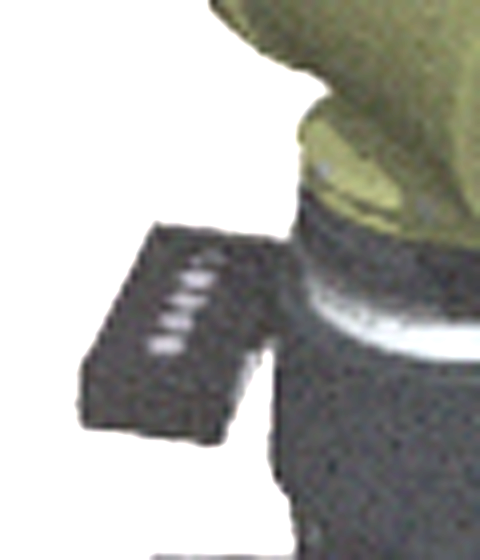

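```bash
python3 - <<'E'
from h import *
from rig import bot
np.set_printoptions(precision=2,suppress=True)
Q=quat(np.radians(-70))
bot.servo_line([460.3,318.5,225],speed=200)
bot.move_to([525,-338,160],Q); print(bot.read_state()["clock"],bot.read_state()["ee_pos"])
bot.servo_line([525,-338,128],speed=80)
c=bot.read_camera("side"); i=c["image"]
cv2.imwrite("pics/lock1.png",cv2.convertScaleAbs(cv2.resize(i[80:170,310:400],None,fx=6,fy=6,interpolation=cv2.INTER_CUBIC),alpha=1.5))
s=bot.read_state();print(s["ee_pos"],s["ft_force"],proj(c,s["ee_pos"]-[0,0,88.5]))
E
```

```text
9.3 [ 525.5  -337.24  160.15]
[ 525.13 -338.09  128.19] [ 0.79  0.27 -0.09] [346.95 137.78]
```

View pics/lock1.png

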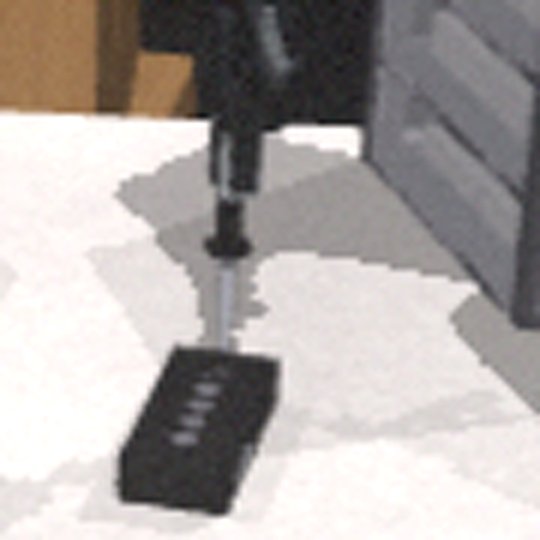

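```bash
python3 - <<'E'
from h import *
from rig import bot
np.set_printoptions(precision=2,suppress=True)
r=bot.servo_line([525,-338,115],speed=40,until_force=2); s=bot.read_state();print(r,s["ee_pos"],s["ft_force"])
r=bot.servo_line([525,-338,105],speed=15,until_force=9); s=bot.read_state();print(r,s["ee_pos"],s["ft_force"],s["clock"])
bot.dwell(0.25); s=bot.read_state();print(s["ee_pos"],s["ft_force"],s["grip_width"])
E
```

```text
False [ 524.96 -337.97  114.81] [-0.23 -0.12 -0.01]
True [ 525.48 -338.32  108.23] [0.06 0.97 7.17] 10.9
[ 525.46 -338.3   108.25] [-0.9   0.45  5.34] 10.92999739574087
```

```bash
python3 - <<'E'
from h import *
from rig import bot
np.set_printoptions(precision=2,suppress=True)
r=bot.servo_line([525.2,-338.2,106.5],speed=20,until_force=8); s=bot.read_state();print(r,s["ee_pos"],s["ft_force"])
bot.dwell(0.3); s=bot.read_state();print(s["ee_pos"],s["ft_force"])
bot.servo_line([525,-338,190],speed=200)
Q=quat(np.radians(-70))
b=[496.5,-47.1]
bot.move_to(b+[175],Q)
bot.servo_line(b+[147],speed=100); s=bot.read_state()
c=bot.read_camera("side"); i=c["image"]
cv2.imwrite("pics/tap3.png",cv2.convertScaleAbs(cv2.resize(i[120:250,300:420],None,fx=5,fy=5,interpolation=cv2.INTER_CUBIC),alpha=1.5))
print(s["clock"],s["ee_pos"],proj(c,s["ee_pos"]-[0,0,88.5]))
E
```

```text
False [ 525.87 -338.61  107.95] [-0.54  1.89 11.89]
[ 525.88 -338.62  107.97] [-1.16  0.5  11.29]
13.825 [496.63 -47.63 147.01] [352.75 181.09]
```

View pics/tap3.png

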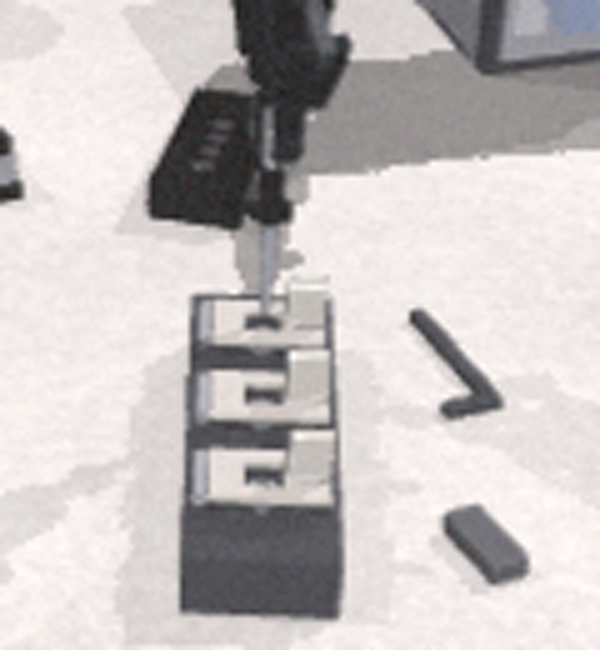

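```bash
python3 - <<'E'
from h import *
from rig import bot
np.set_printoptions(precision=2,suppress=True)
B=[[496.5,-47.1],[494,23.6],[491.8,93.2]]
for k,b in zip((3,2,1),B):
    if k!=3: bot.servo_line(b+[170],speed=150)
    bot.servo_line(b+[133],speed=80,until_force=6)
    r=bot.servo_line(b+[119],speed=25,until_force=9); s=bot.read_state()
    bot.dwell(0.1); s2=bot.read_state(); z=s2["ee_pos"][2]; print(k,r,s["ee_pos"],s["ft_force"],s2["ee_pos"],s2["ft_force"],s2["clock"])
    if z>131: print("cap?");break
    if z<126.5: bot.dwell(0.2);print("loose");break
    bot.servo_line(b+[170],speed=150)
E
```

```text
3 True [497.33 -47.2  128.78] [-0.36  0.25  7.94] [497.27 -47.2  128.83] [0.32 0.09 7.19] 14.6417
2 True [494.85  23.61 128.78] [-0.9   0.52  7.43] [494.79  23.6  128.84] [-0.25  0.58  7.72] 16.75
1 True [492.6   93.31 124.13] [-0.31  0.13  8.14] [492.51  93.29 124.2 ] [-0.19 -0.15  6.73] 18.9417
loose
```

```bash
python3 - <<'E'
from h import *
from rig import bot
np.set_printoptions(precision=2,suppress=True)
bot.servo_line([491.8,93.2,190],speed=150)
Q=quat(np.radians(-70))
bot.move_to([460.5,318.6,190],Q); bot.servo_line([460.5,318.6,172],speed=60)
s=bot.read_state(); c=bot.read_camera("side"); i=c["image"]
cv2.imwrite("pics/ret.png",cv2.convertScaleAbs(cv2.resize(i[200:320,310:430],None,fx=5,fy=5,interpolation=cv2.INTER_CUBIC),alpha=1.5))
print(s["clock"],s["ee_pos"],proj(c,s["ee_pos"]-[0,0,88.5]),s["grip_width"])
E
```

```text
21.0917 [460.54 318.26 171.67] [364.59 268.23] 11.43106925309307
```

View pics/ret.png

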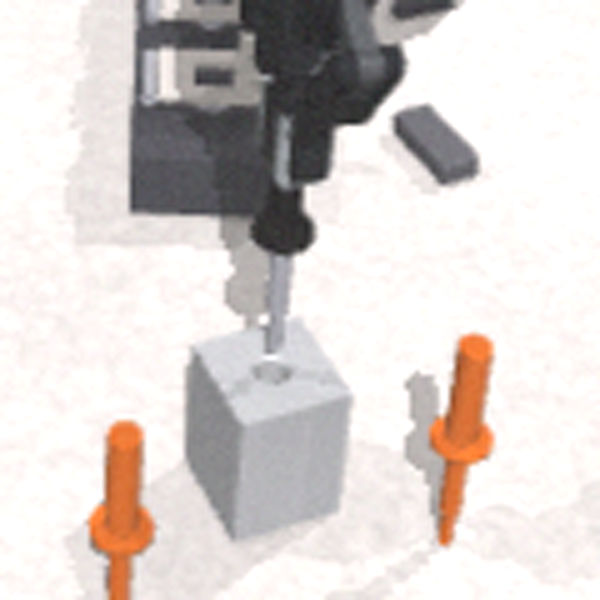

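Tip at about (272,352) in the crop, right over the bore at (272,372). Inserting.

```bash
python3 - <<'E'
from h import *
from rig import bot
np.set_printoptions(precision=2,suppress=True)
r=bot.servo_line([460.3,318.5,97],speed=60,until_force=8); s=bot.read_state(); print(r,s["ee_pos"],s["ft_force"],s["clock"])
if s["ee_pos"][2]<103:
    bot.move_gripper(50); bot.dwell(0.1); s=bot.read_state(); print(s["ee_pos"],s["grip_width"],s["ft_force"],s["clock"])
    bot.servo_line([460.3,318.5,200],speed=150); bot.dwell(.2)
    c=bot.read_camera("side"); i=c["image"]
    cv2.imwrite("pics/ret2.png",cv2.convertScaleAbs(cv2.resize(i[200:320,310:430],None,fx=5,fy=5,interpolation=cv2.INTER_CUBIC),alpha=1.5))
E
```

```text
True [460.31 318.61  98.56] [-2.6  -0.12  5.48] 22.3
[459.81 318.25  97.66] 49.75605592169626 [-0.1   0.25 -0.75] 22.8583
```

View pics/ret2.png

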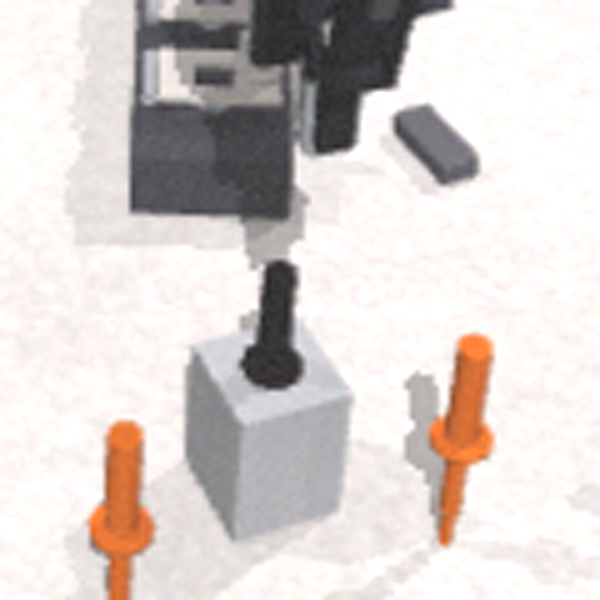

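```bash
python3 - <<'E'
from h import *
from rig import bot
np.set_printoptions(precision=2,suppress=True)
th=0.033; Q=quat(-np.pi/2+th)
T=[468.9,92.4]
bot.move_to(T+[180],Q); bot.move_gripper(44); bot.servo_line(T+[115],speed=120)
s=bot.read_state(); print(s["ee_pos"],s["clock"])
for n in("side","top"):
    c=bot.read_camera(n); i=c["image"]; x,y=(300,150) if n=="side" else (260,180)
    cv2.imwrite(f"pics/cap_{n}.png",cv2.convertScaleAbs(cv2.resize(i[y:y+110,x:x+120],None,fx=5,fy=5,interpolation=cv2.INTER_CUBIC),alpha=1.5))
E
```

```text
[469.25  92.51 115.57] 25.775
```

View pics/cap_side.png

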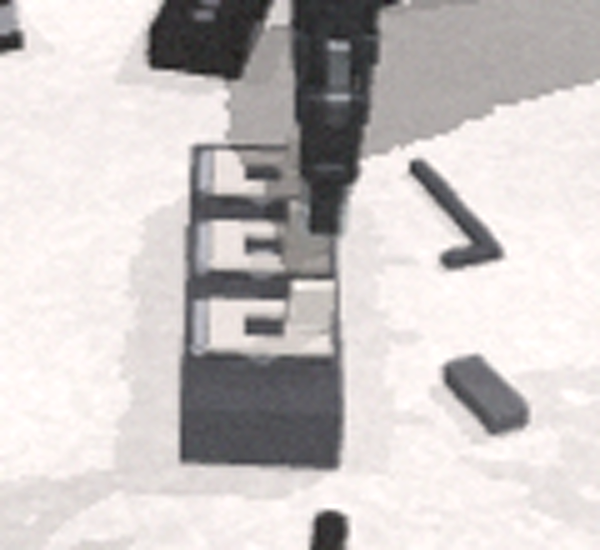

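View pics/cap_top.png

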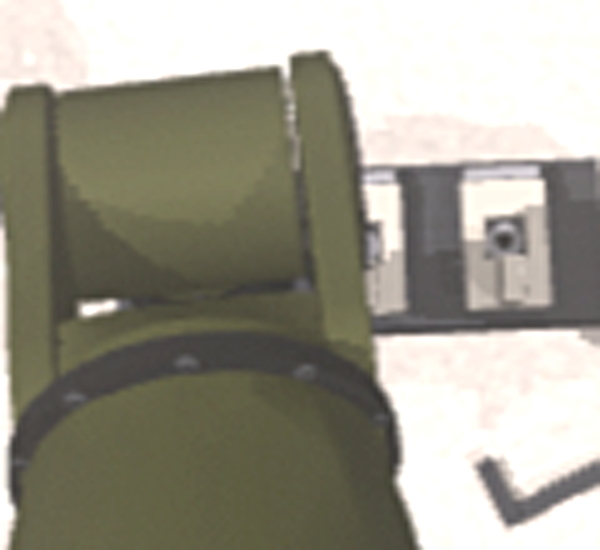

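```bash
python3 - <<'E'
from h import *
from rig import bot
np.set_printoptions(precision=2,suppress=True)
T=[468.9,92.4]
r=bot.servo_line(T+[75],speed=100,until_force=8); s=bot.read_state(); print(r,s["ee_pos"],s["ft_force"])
bot.move_gripper(0,35); bot.dwell(.1); s=bot.read_state(); print(s["ee_pos"],s["ft_force"],s["moment"],s["grip_width"],s["clock"])
c=bot.read_camera("side"); i=c["image"]
cv2.imwrite("pics/cap2.png",cv2.convertScaleAbs(cv2.resize(i[150:260,300:420],None,fx=5,fy=5,interpolation=cv2.INTER_CUBIC),alpha=1.5))
E
```

```text
False [469.14  92.41  75.42] [-0.42  0.07  0.09]
[468.91  92.39  75.03] [-0.72 -0.76 -0.49] [-0.01  0.06 -0.03] -0.2926365630132659 27.0167
```

View pics/cap2.png

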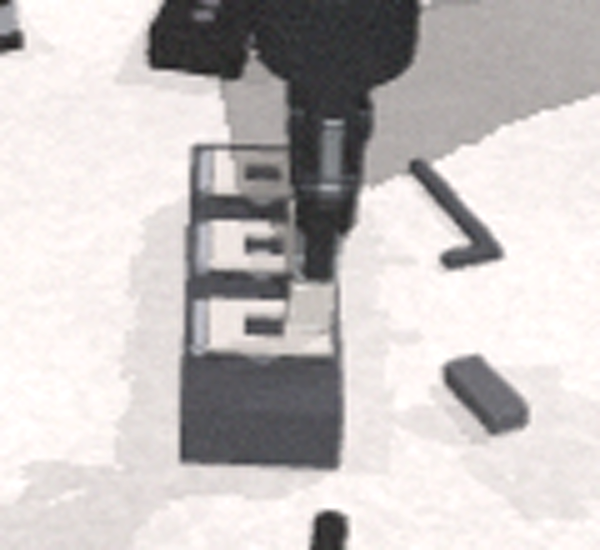

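```bash
python3 - <<'E'
from h import *
from rig import bot
c=bot.read_camera("side")
def pc(p): return ((proj(c,p)-[300,150])*5).round(0)
for p in((469,92.4,56),(469,92.4,75),(469,92.4,77),(469,97,77),(469,87,77),(469,97,51),(458,97,64),(480,97,64)): print(p,pc(p))
cv2.imwrite("pics/z.png",cv2.convertScaleAbs(cv2.resize(c["image"][180:225,345:385],None,fx=14,fy=14,interpolation=cv2.INTER_NEAREST),alpha=1.5))
d=c["depth"][196:222:2,352:374:2]; print(d.round(0))
f,M,e=cam(c)
for (u,v) in((361,212),(361,215),(363,204),(363,200),(366,218)):
    D=c["depth"][v,u]; print(u,v,e+M@np.array([(u-c["cx"])/f*D,(v-c["cy"])/f*D,D]))
print(bot.read_state()["ee_pos"],bot.read_state()["tool_rot"],bot.read_state()["clock"])
E
```

```text
(469, 92.4, 56) [309. 314.]
(469, 92.4, 75) [311. 284.]
(469, 92.4, 77) [311. 281.]
(469, 97, 77) [311. 286.]
(469, 87, 77) [312. 274.]
(469, 97, 51) [308. 328.]
(458, 97, 64) [332. 308.]
(480, 97, 64) [287. 306.]
[[1196. 1198. 1195. 1180. 1061. 1080. 1081. 1064. 1058. 1286. 1289.]
 [1217. 1218. 1217. 1184. 1093. 1082. 1087. 1084. 1094. 1278. 1277.]
 [1198. 1200. 1207. 1183. 1101. 1086. 1093. 1089. 1267. 1273. 1267.]
 [1170. 1177. 1173. 1175. 1103. 1093. 1096. 1090. 1263. 1266. 1265.]
 [1189. 1189. 1192. 1172. 1107. 1099. 1099. 1098. 1255. 1252. 1257.]
 [1189. 1186. 1190. 1118. 1120. 1110. 1109. 1108. 1248. 1242. 1243.]
 [1184. 1177. 1178. 1113. 1115. 1109. 1115. 1117. 1236. 1239. 1242.]
 [1146. 1148. 1145. 1115. 1117. 1117. 1115. 1116. 1228. 1232. 1232.]
 [1139. 1138. 1142. 1118. 1122. 1118. 1119. 1118. 1219. 1225. 1226.]
 [1161. 1159. 1156. 1126. 1122. 1120. 1121. 1126. 1220. 1212. 1218.]
 [1147. 1153. 1151. 1127. 1128. 1125. 1129. 1128. 1210. 1209. 1209.]
 [1118. 1118. 1118. 1120. 1116. 1119. 1120. 1120. 1201. 1207. 1201.]
 [1114. 1117. 1117. 1112. 1116. 1119. 1114. 1118. 1198. 1193. 1195.]]
361 212 [471.19763157  98.43859471  63.06674852]
361 215 [470.65508749  99.26448614  54.35779736]
363 204 [467.99208788 105.25750473  92.79716778]
363 200 [468.74553014 105.42799977 104.81892367]
366 218 [457.9475944  106.80190023  51.71734284]
[468.89588247  92.39479336  75.01031329] [-0.50817992  0.50819394 -0.49166969  0.49168385] 27.1167
```

View pics/z.png

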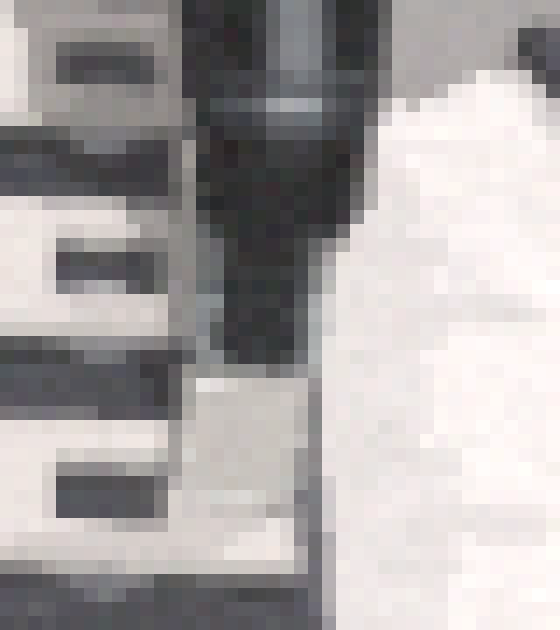

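```bash
python3 - <<'E'
from h import *
from rig import bot
np.set_printoptions(precision=0,suppress=True,linewidth=150)
def cloud(c):
    f,M,e=cam(c); v,u=np.mgrid[:400,:640]; D=c["depth"]
    return np.stack([(u-c["cx"])/f*D,(v-c["cy"])/f*D,D],-1)@M.T+e
c=bot.read_camera("side"); P=cloud(c)
for u in(360,363,366):
    print(u);print(np.c_[np.arange(190,220),P[190:220,u],c["image"][190:220,u]])
s=load("side3");P=cloud(s)
u=368;print(np.c_[np.arange(210,250),P[210:250,u],s["image"][210:250,u]])
E
```

```text
360
[[190. 478. 140. 157.  33.  29.  34.]
 [191. 478. 143. 156.  36.  36.  34.]
 [192. 478. 140. 151.  34.  32.  33.]
 [193. 478. 138. 147.  29.  32.  29.]
 [194. 478. 133. 141.  33.  30.  32.]
 [195. 477. 129. 135.  33.  37.  35.]
 [196. 477. 124. 129.  45.  44.  45.]
 [197. 476.  99. 108.  68.  67.  65.]
 [198. 476. 102. 108.  74.  73.  72.]
 [199. 476.  98. 102.  72.  70.  67.]
 [200. 476. 101. 101.  72.  70.  67.]
 [201. 476.  98.  96.  95.  94.  92.]
 [202. 475.  98.  93.  76.  73.  72.]
 [203. 475.  99.  91.  58.  58.  58.]
 [204. 475.  98.  87.  61.  59.  58.]
 [205. 475. 101.  86.  95.  93.  91.]
 [206. 475.  96.  79.  96.  94.  98.]
 [207. 475. 100.  79. 149. 151. 153.]
 [208. 474. 100.  77. 124. 130. 131.]
 [209. 474.  99.  72. 128. 130. 133.]
 [210. 474. 100.  70. 124. 128. 131.]
 [211. 474.  99.  66. 128. 133. 137.]
 [212. 474.  98.  62. 127. 128. 133.]
 [213. 473.  98.  59. 126. 130. 135.]
 [214. 473. 101.  58. 127. 131. 135.]
 [215. 473.  98.  53. 138. 142. 143.]
 [216. 473.  98.  50. 128. 133. 136.]
 [217. 473. 101.  49. 136. 139. 144.]
 [218. 473. 110.  53. 136. 139. 
[... 3155 characters left out ...]
 39.  38.  34.]
 [232. 461. 325. 185.  33.  32.  33.]
 [233. 460. 326. 184.  34.  34.  35.]
 [234. 460. 328. 183.  30.  29.  32.]
 [235. 460. 325. 178.  37.  39.  40.]
 [236. 460. 324. 175.  38.  35.  38.]
 [237. 460. 327. 174.  33.  31.  34.]
 [238. 460. 327. 172.  37.  36.  35.]
 [239. 459. 327. 169.  36.  34.  36.]
 [240. 459. 326. 166.  35.  34.  38.]
 [241. 459. 329. 167.  33.  33.  34.]
 [242. 459. 330. 165.  38.  35.  37.]
 [243. 459. 332. 163.  37.  37.  38.]
 [244. 458. 323. 153.  68.  65.  66.]
 [245. 458. 323. 151.  95.  92.  93.]
 [246. 458. 322. 148. 113. 108. 109.]
 [247. 458. 326. 148. 117. 115. 115.]
 [248. 458. 324. 144. 118. 114. 118.]
 [249. 457. 324. 141. 115. 112. 113.]]
```

```bash
python3 - <<'E'
from h import *
from rig import bot
np.set_printoptions(precision=2,suppress=True)
T=[468.9,92.4]
bot.move_gripper(36)
r=bot.servo_line(T+[57],speed=60,until_force=6); s=bot.read_state(); print(r,s["ee_pos"],s["ft_force"],s["grip_width"],s["clock"])
c=bot.read_camera("side"); i=c["image"]
cv2.imwrite("pics/cap3.png",cv2.convertScaleAbs(cv2.resize(i[150:260,300:420],None,fx=5,fy=5,interpolation=cv2.INTER_CUBIC),alpha=1.5))
f,M,e=cam(c)
for v in range(200,222):
    D=c["depth"][v,363]; print(v,(e+M@np.array([(363-c["cx"])/f*D,(v-c["cy"])/f*D,D])).round(0),i[v,363].max())
E
```

```text
False [468.71  92.37  56.58] [-0.1   0.13  0.46] 36.1769679901937 28.05
200 [470. 151. 137.] 36
201 [470. 150. 133.] 38
202 [469. 138. 122.] 37
203 [469. 139. 120.] 35
204 [469. 142. 119.] 53
205 [469. 141. 115.] 43
206 [469. 144. 115.] 38
207 [468. 122.  96.] 38
208 [468. 123.  94.] 34
209 [468. 125.  92.] 37
210 [467. 121.  86.] 40
211 [467. 122.  84.] 40
212 [467. 118.  78.] 40
213 [467. 120.  76.] 41
214 [467. 124.  77.] 36
215 [467. 126.  75.] 44
216 [466. 117.  65.] 76
217 [465. 105.  53.] 99
218 [465. 109.  53.] 155
219 [465. 112.  52.] 160
220 [465. 112.  49.] 139
221 [465. 101.  37.] 77
```

View pics/cap3.png

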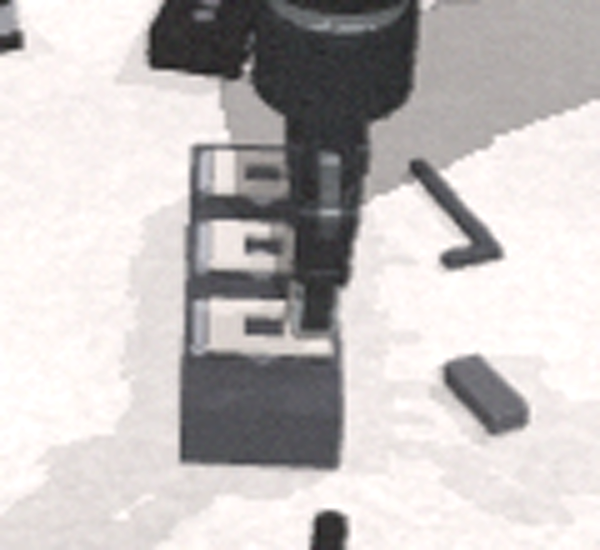

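```bash
python3 - <<'E'
from h import *
from rig import bot
np.set_printoptions(precision=2,suppress=True)
T=[468.9,92.4]
r=bot.servo_line(T+[51],speed=40,until_force=5); s=bot.read_state(); print(r,s["ee_pos"],s["ft_force"])
bot.move_gripper(0,35); bot.dwell(.1); s=bot.read_state(); print(s["ee_pos"],s["ft_force"],s["moment"],s["grip_width"],s["clock"])
c=bot.read_camera("side"); i=c["image"]
cv2.imwrite("pics/cap4.png",cv2.convertScaleAbs(cv2.resize(i[150:260,300:420],None,fx=5,fy=5,interpolation=cv2.INTER_CUBIC),alpha=1.5))
E
```

```text
False [468.78  92.4   50.79] [ 0.33  0.39 -0.44]
[468.88  93.7   51.22] [-1.45 13.81 -0.31] [2.07 0.2  0.2 ] 9.20794877900267 28.85
```

View pics/cap4.png

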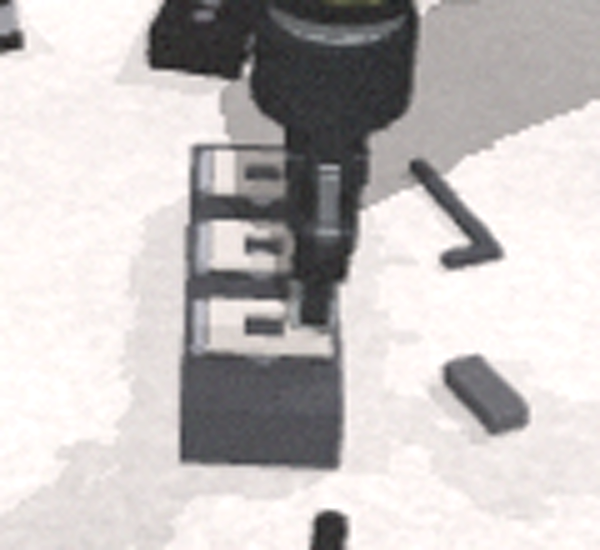

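```bash
python3 - <<'E'
from h import *
from rig import bot
np.set_printoptions(precision=2,suppress=True)
th=0.033
bot.servo_line([468.9,93.9,51],speed=20); s=bot.read_state(); print(s["ee_pos"],s["ft_force"])
H=np.array([523.9,94.6,47]); ax=np.array([-np.sin(th),np.cos(th),0]); P0=np.array([468.9,93.9,51])
for a in np.arange(7,50,7):
    p=H+R.from_rotvec(np.radians(a)*ax).apply(P0-H); p=p
    bot.servo_line(p,quat(-np.pi/2+th,np.radians(a),ax),speed=40); s=bot.read_state(); print(a,s["ee_pos"],s["ft_force"],s["moment"],s["grip_width"],s["clock"])
    if np.linalg.norm(s["ft_force"])>50: break
c=bot.read_camera("side"); i=c["image"]
cv2.imwrite("pics/lift.png",cv2.convertScaleAbs(cv2.resize(i[130:260,290:430],None,fx=5,fy=5,interpolation=cv2.INTER_CUBIC),alpha=1.5))
E
```

```text
[468.79  94.02  51.11] [-2.76  2.5   3.26]
7 [469.6   94.1   57.64] [-6.44  2.15  9.34] [0.5  0.86 0.14] 9.24905117167629 29.4667
14 [471.11  94.17  64.03] [-8.08  2.91 10.99] [0.5  1.14 0.03] 8.895935111220947 29.7833
21 [473.47  94.27  70.37] [-8.89  3.12 13.29] [ 0.38  1.57 -0.05] 9.115107678790014 30.1
28 [476.72  94.39  76.51] [-9.23  2.64 15.21] [ 0.35  1.95 -0.11] 9.201222124909751 30.4167
35 [480.75  94.52  82.24] [-9.98  3.84 16.63] [ 0.28  2.23 -0.22] 9.233053278631205 30.7333
42 [485.45  94.74  87.39] [-8.34  3.49 18.52] [ 0.34  2.37 -0.2 ] 8.860656793057876 31.05
49 [490.61  94.92  91.65] [-6.6   3.58 17.13] [ 0.32  2.29 -0.38] 9.002178478895488 31.3667
```

View pics/lift.png

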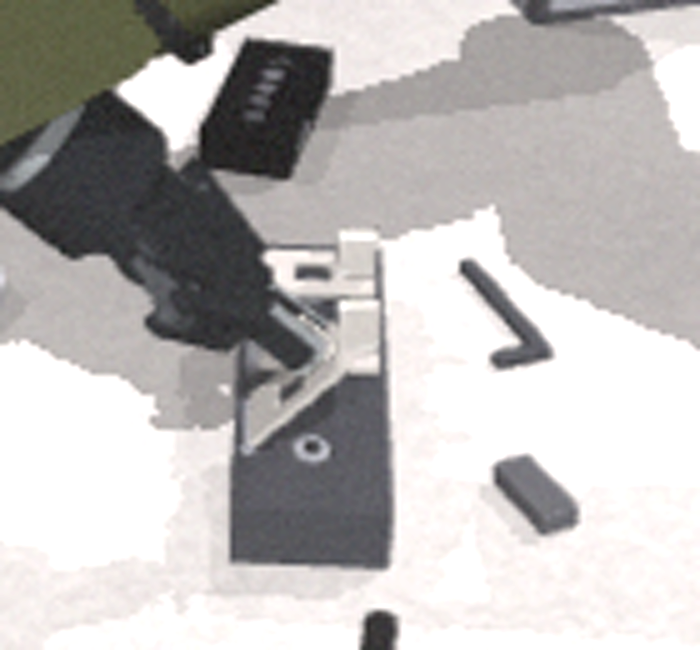

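```bash
python3 - <<'E'
from h import *
from rig import bot
np.set_printoptions(precision=3,suppress=True)
bot.dwell(0.7); s=bot.read_state(); print(s["ft_force"],s["grip_width"],s["qvel"],s["clock"])
c=bot.read_camera("side"); cv2.imwrite("pics/final.png",c["image"])
# cap plate slope from depth: points on opened plate/tab region
f,M,e=cam(c);i=c["image"]
a=load("side0")["image"].astype(int); d=np.abs(a-i.astype(int)).max(2)
cv2.imwrite("pics/diff.png",(d>60).astype(np.uint8)*255)
E
```

```text
[-4.876  3.361 14.359] 9.387700711776768 [ 0.001 -0.001 -0.001  0.     0.001  0.001] 32.1167
```

View pics/final.png

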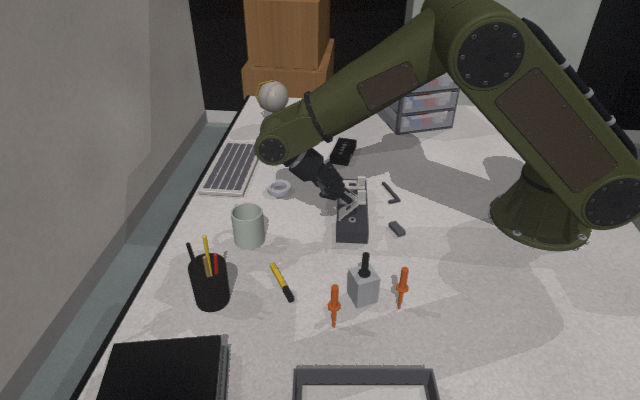

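The final view shows the stylus upright in its stand near (365,275). Cap 1 is held open near (347,205), the other two caps are shut, and the visible bystanders are in place.

```bash
python3 -c "
from rig import bot
bot.finish_job(); print(bot.read_state()['clock'])"
```

```text
the job is handed in; nothing more can be done
the job is handed in; nothing more can be done
```

I handed the job in at about 32 s of the 64 s allowed, with the loose bolt's cap held open. No verdict is reported.

- **Lock:** I pressed the button with the stylus until it stopped moving, at about 11 N, with the tip about 19.5 mm above the desk (20 mm is fully in).
- **Bolts:** Bolts 3 and 2 stopped firm at about 8 N. Bolt 1, the left one, sank about 4.6 mm.
- **Stylus:** It went back into its stand and I let it go. The later pictures show it upright, with its collar resting on the stand.
- **Cap:** I gripped the tab of cap 1 and turned the arm with it to 49° (about 0.85 rad). That is the commanded angle, and the picture agrees by eye. At the last check the arm was still, the fingers were on the tab (reading 9.4 mm on a 10 mm tab), and the other two caps were shut.
- **Bystanders:** The mug, tape, marker, eraser and wrench look unmoved in the last side view. The arm hides the stapler there, so I could not check it; the arm worked well away from it.

One thing disagreed with the description. In the pictures the fingertips ended about 5 mm behind the TCP instead of 19 mm ahead of it. Because of that, my first grip closed on nothing above the tab, without any noticeable force. I then lowered the gripper by 24 mm and moved it 1.5 mm sideways to take off a side load of about 14 N.

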